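# Fit the bench pin into its bracket

### The arm

A 6-joint arm with a two-finger parallel gripper is mounted at the origin on the work surface. World frame = base frame: x ahead of the robot, y to its left, z up, the work surface at z = 0. Lengths are in mm, angles in rad, forces in N, time in s.
With the tool pointing down it reaches from about 275 to 825 mm from the base axis. Payload 5.2 kg.
Tool frame: the origin (TCP) lies at the very end of the fingers, on their centre line; the grasp point (between the pads) lies 19 mm behind it; z points along the fingers, y is the direction in which the jaws open and shut (so a half turn about z gives the same grasp; the last joint's range is limited). The gripper opens to 93 mm and grips with 3 to 60 N. Pads are 15 mm wide; open, the fingers measure 128 mm over their backs; the gripper's body (75 mm by 188 mm) begins 65 mm behind the grasp point.
Start: joints at [-1.412, 0.259, 1.535, -0, 1.348, -0.203], TCP at [194.698, -514.391, 218.653] pointing down, gripper open.
Joint ranges: [-3.14, 3.14], [-0.91, 2.08], [0.19, 2.58], [-1.22, 4.36], [0.22, 2.71], [-3.12, 3.12]. Speed limits (rad/s): [2.57, 2.57, 3.14, 3.14, 3.14, 3.14].

### API

Orientations are given as [roll, pitch, yaw] about the fixed x, y, z axes, in that order (R = Rz(yaw) Ry(pitch) Rx(roll)).
In Python, from bench import robot gives the robot as it stands. The module is installed in compiled form; this text tells all that it offers. Calls block until the motion is done:
- robot.move_ptp(position, orientation): joint-space move of the TCP to a pose.
- robot.move_linear(position, ori=None, speed=150, f_stop=None): straight line of the TCP; ori=None keeps the orientation; speed is the mean speed in mm/s. With f_stop (N) it stops when the force on the tool has changed by that much, and returns True; else False.
- robot.move_j(angles): joint-space move.
- robot.move_gripper(opening): opening from 0.0 (shut) to 1.0 (fully open); the grip force is fixed at half the most; returns when the fingers have stopped.
- robot.sleep(seconds).
- robot.inverse_kinematics(position, orientation): joint angles nearest the present ones, or None.
- robot.get_image(name): name is "scene" or "side" or "wrist"; returns a dict with "img" (420x560x3 uint8, blue, green, red), "fovy" (degrees; the focal length in pixels is half the picture's height over the tangent of half this angle, whatever the lens; pixels are square), "cx", "cy" (the principal point, pixels), "eye" and "orientation" of the camera in the world. Camera axes: x right, y down, z forward; pixel columns grow to the right and rows downward; lengths in mm; the calibration is good to about 2 mm. A picture is of the moment at which its call begins. There is no depth.
A pose or a line that the arm cannot do raises robot.MotionError and nothing moves.
- robot.hand_in(): hands the job in, once; it reports no verdict.
Readings, each from a call of its own:
- robot.current_t(): time.
- robot.current_qpos(): joint angles.
- robot.current_joint_vel(): joint speeds.
- robot.current_joint_efforts(): joint torques, N m.
- robot.current_tcp_pos(): TCP position.
- robot.current_eef_rot(): TCP orientation.
- robot.current_contact_force(): force on the tool from outside, world axes, zero at the start.
- robot.current_ft_torque(): the same for the moment, N m.
- robot.current_gripper_width(): opening from 0.0 (shut) to 1.0 (fully open).
Only numpy, scipy, OpenCV 4.12 (cv2) and the standard library are available. Lean on these libraries where they do the work, as an engineer would, in place of code of your own. Each camera call takes 0.05 s, during which the arm holds its last target.

### The job

Fit the jeweller's bench pin: pick up the wooden pin with the tongue and slide its tongue fully home into the slot of the steel bracket, whose mouth faces the robot, so that its shoulders meet the bracket's face, and let go of it there. Do not push about the other things on the bench.

Things in the scene. Friction and masses are not known exactly. Their poses are not given: they have to be found in the camera images.
- pin_centre (a point): Loose bench pin of light wood, flat on the bench, 0.1-0.2 kg, alike either side up. Point: where to grip, near its centre of mass, half-way up. x towards the tongue, z up. Body 50 mm wide (y), 26 thick; solid from 35 mm behind (-x) to the shoulders 27 mm ahead; two prongs with a notch between reach 66 mm behind. The narrower tongue runs on ahead of the shoulders.
- pin_nose (a point): Foremost point of the pin's tongue, 79 mm ahead (+x) of pin_centre, same axes and height. The tongue is 52 mm long from shoulders to nose, 36 mm wide, 16 mm thick, centred on the body's width and thickness; its nose is rounded (8 mm radius).
- pin: The same pin; origin on its underside, 18 mm behind (-x) pin_centre and 13 mm below it; same axes.
- slot_mouth (a point): Centre of the slot's mouth in the bracket's face, about 42 mm above the bench. x level, straight into the slot (away from the robot, turned up to 0.4 rad either way), z up. Slot 38.5 mm wide, 18.5 high, 58 deep, plain and square-edged. With the pin home its shoulders lie against the face and its nose is 52 mm inside.
- bracket: Steel bracket fixed to the bench, same axes as slot_mouth; origin at bench level under its middle, 35 mm behind the face. Block 90 mm wide (y), 70 deep (x), 63 high, bolt heads to 69, on a base plate 120 x 120 mm, 10 thick, that stands 25 mm out before the face. A window in its roof, as wide as the slot, lies nearer the mouth's end, 14 to 36 mm from the face.
- wood_block: A loose plain rectangular wooden block, 125 x 48 x 26 mm (x, y, z), without tongue or notch; not needed, leave it. Origin at the centre of its underside.
- steel_bowl: A loose steel bowl, 100 mm across, 45 mm high, beyond and to the left of the bracket; leave it. Origin at the centre of its underside.
- file: A loose flat file with a wooden handle, 240 mm long, 20 mm high, lying crosswise between the robot and the bracket; leave it. Origin on its underside, 110 mm from the handle's end; x towards the blade.
- hammer: A loose hammer, 240 mm long, lying at the right side of the bench; leave it. Origin on its underside; x from handle to head.
Mind the look-alikes: they are no part of the job. What is shaped like the pin but green or pink is not meant.

How it is judged (in metres and radians):
At the end, for the whole second after the job is handed in: The tongue is in the slot, its nose at least 48 mm past the mouth (shoulders within 4 mm of the bracket's face), within 4 mm sideways and 5 mm in height of the slot's middle, the pin in line with the slot within 0.1 rad, released and at rest (x of pin_nose in the frame of slot_mouth above 0.048 m and y of pin_nose in the frame of slot_mouth between -0.004 and 0.004 m and z of pin_nose in the frame of slot_mouth between -0.005 and 0.005 m and angle between the x axis of pin_centre and the x axis of slot_mouth, either way round below 0.1 rad and linear speed of pin below 0.02 m/s); the robot touches nothing.
It fails at once if the plain wooden block is moved by more than 30 mm (distance of wood_block from where it was at the start of the episode above 0.03 m).
It fails at once if the bowl is moved by more than 30 mm (distance of steel_bowl from where it was at the start of the episode above 0.03 m).
It fails at once if the file is moved by more than 30 mm (distance of file from where it was at the start of the episode above 0.03 m).
It fails at once if the hammer is moved by more than 30 mm (distance of hammer from where it was at the start of the episode above 0.03 m).
It also fails if it takes over 48 s, if anything falls off the work surface, if the arm or the gripper's body presses on something with over 40 N, if the wrist force passes 120 N, or if a joint passes its speed limit or range.

## Working session

There is one attempt and no reset: what is moved stays moved. The work goes in short steps, each a Python script; the robot and the scene stay as the last script left them, time stands still between calls to the robot, and variables do not carry over. Pictures are saved under pics/ and viewed, and the job is handed in when it is done.

```bash
mkdir -p pics; ls; python3 - <<'E'
from bench import robot
import cv2
for n in("scene","side","wrist"):
    d=robot.get_image(n); cv2.imwrite(f"pics/{n}0.png",d["img"]); print(n,d["fovy"],d["cx"],d["cy"],d["eye"],d["orientation"],{k for k in d})
print(robot.current_t(),robot.current_eef_rot())
E
```

```text
pics
scene 47.23641913931221 276.0587159097991 210.12070713432635 [1425.33967372 -151.50298831 1112.25882323] [-2.43863013e+00 -2.00782528e-03  1.41897021e+00] {'cy', 'eye', 'cx', 'fovy', 'img', 'orientation'}
side 47.06880579233479 277.4108949918334 201.22716951218464 [ 150.35751962  660.90677274 1010.02943821] [-2.45797733 -0.014564   -2.61393542] {'cy', 'eye', 'cx', 'fovy', 'img', 'orientation'}
wrist 70.9687646000047 284.31962372861466 207.5029671115697 [ 263.43454494 -486.73981458  383.66711587] [ 2.87033453e+00  1.88717003e-03 -1.20829524e+00] {'cy', 'eye', 'cx', 'fovy', 'img', 'orientation'}
0.15 [-3.14029289e+00 -2.52624312e-04  3.61770921e-01]
```

View pics/scene0.png

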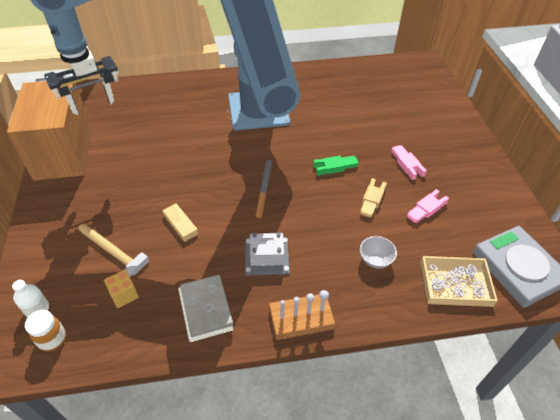

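View pics/side0.png

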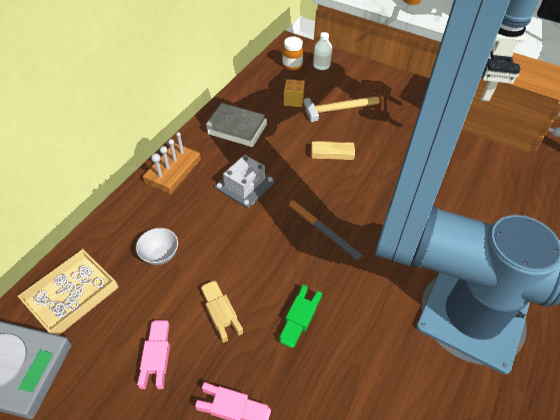

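View pics/wrist0.png

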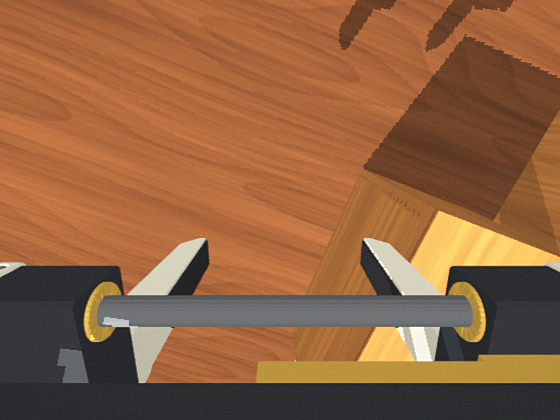

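Candidates for the pin, by scene pixel:
- Light wood with tongue and prongs: (373,198). This is my choice.
- Green: (335,165)
- Pink: (408,162) and (428,207)
- Plain wooden block: (180,222)

I'll check the choice in close crops.

```bash
python3 - <<'E'
import cv2,numpy as np
a=cv2.imread("pics/scene0.png");b=cv2.imread("pics/side0.png")
c=lambda im,x,y,w,h,s:cv2.resize(im[y:y+h,x:x+w],None,fx=s,fy=s,interpolation=cv2.INTER_CUBIC)
cv2.imwrite("pics/c1.png",np.hstack([c(a,345,170,60,60,6.5),c(b,185,270,70,70,390/70)]))
cv2.imwrite("pics/c2.png",np.hstack([c(a,237,225,60,60,6.5),c(b,205,145,80,80,390/80)]))
E
```

```text
(no output)
```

View pics/c1.png

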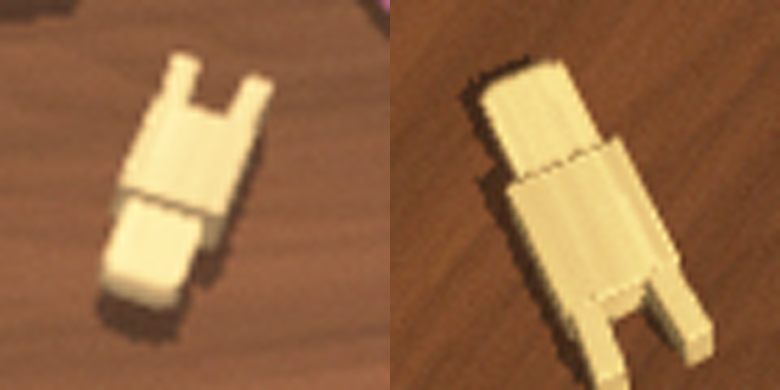

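View pics/c2.png

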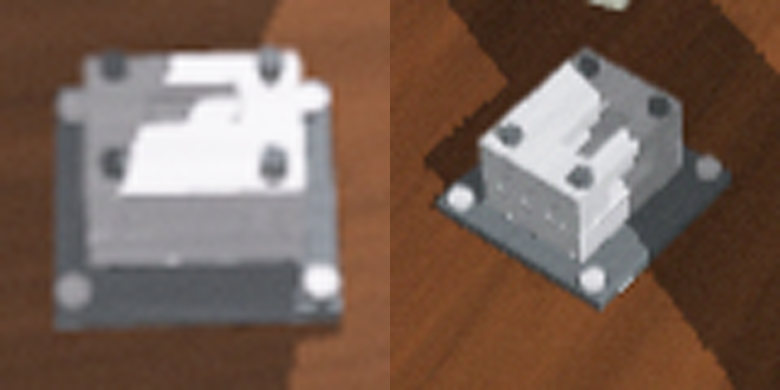

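The crops confirm the light-wood pin: two prongs at the near-robot end, tongue pointing away (scene nose about (367,214)). Next comes coarse localisation, then wrist camera views.

```bash
cat > h.py <<'E'
import numpy as np,cv2
from scipy.spatial.transform import Rotation as Ro
from bench import robot
def cam(d):
    d={k:np.asarray(v) for k,v in d.items() if k!='img'}
    return dict(f=210/np.tan(np.radians(d['fovy'])/2),cx=d['cx'],cy=d['cy'],e=d['eye'],R=Ro.from_euler('xyz',d['orientation']).as_matrix())
def ray(c,p,z):
    v=c['R']@np.array([(p[0]-c['cx'])/c['f'],(p[1]-c['cy'])/c['f'],1]); t=(z-c['e'][2])/v[2]
    return (c['e']+t*v)[:2]
def proj(c,P):
    q=(np.atleast_2d(P)-c['e'])@c['R']; return np.c_[c['cx']+c['f']*q[:,0]/q[:,2],c['cy']+c['f']*q[:,1]/q[:,2]]
def snap(n,fn):
    d=robot.get_image(n); cv2.imwrite('pics/'+fn+'.png',d['img']); np.save('pics/'+fn+'.npy',cam(d)); return cam(d)
def ld(fn): return np.load('pics/'+fn+'.npy',allow_pickle=True).item()
E
python3 - <<'E'
from h import *
np.set_printoptions(precision=1,suppress=True)
s=cam(robot.get_image("scene"));w=cam(robot.get_image("side"));np.save('pics/scene0.npy',s);np.save('pics/side0.npy',w)
for p in [(206.9,303.6),(226.3,295.1),(237,316.7),(218.2,324.7)]: print('pin side',ray(w,p,26))
for p in [(363.5,199.2),(379.2,203.1)]: print('pin scene',ray(s,p,26))
for p in [(245,154.8),(223.9,174.3),(244.6,185),(264.5,165.1)]: print('br side',ray(w,p,63))
for p in [(250.1,233.5),(282.8,233),(283.9,254.2),(250.8,255)]: print('br scene',ray(s,p,63))
E
```

```text
pin side [528.3 297.6]
pin side [502.9 257.9]
pin side [453.  289.8]
pin side [477.8 326.3]
pin scene [512.6 257.9]
pin scene [534.8 300.4]
br side [ 686.1 -109. ]
br side [694.9 -19.3]
br side [627.6 -15.9]
br side [ 620.1 -103.4]
br scene [619.4 -98.3]
br scene [631.2  -9.1]
br scene [701.6 -17.6]
br scene [ 691.  -104.8]
```

```bash
cat >> h.py <<'E'
def wcam_at(w0,p0,r0,p,r):
    A=Ro.from_euler('xyz',r0).as_matrix();B=Ro.from_euler('xyz',r).as_matrix()
    c=dict(w0); c['e']=np.array(p)+B@A.T@(w0['e']-p0); c['R']=B@A.T@w0['R']; return c
E
python3 - <<'E'
from h import *
np.set_printoptions(precision=1,suppress=True)
w=cam(robot.get_image('wrist'));p0=np.array(robot.current_tcp_pos());r0=robot.current_eef_rot()
for nm,C,yaw,z in [('pin',np.array([496,292]),-.53,26),('br',np.array([624,-57]),-.108,63)]:
  for off in (-60,-30,0):
    u=np.array([np.cos(yaw),np.sin(yaw)])
    for h in (100,180):
      p=np.r_[C+off*u,h]
      c=wcam_at(w,p0,r0,p,[np.pi,0,yaw]); print(nm,off,h,proj(c,[np.r_[C,z],np.r_[C+60*u,z]]).ravel(),robot.inverse_kinematics(p,[np.pi,0,yaw]))
E
```

```text
pin -60 100 [286.1 143.8 286.3  61.2] [ 0.4  0.4  1.7 -0.   1.1  2.5]
pin -60 180 [285.7 139.2 285.8  77.9] [ 0.4  0.3  1.6 -0.   1.3  2.5]
pin -30 100 [286.  181.  286.2 103.9] [ 0.4  0.4  1.7 -0.   1.1  2.5]
pin -30 180 [285.6 167.6 285.7 109.4] [ 0.4  0.3  1.6 -0.   1.3  2.5]
pin 0 100 [285.9 215.8 286.1 143.8] [ 0.3  0.4  1.6 -0.   1.1  2.4]
pin 0 180 [285.6 194.5 285.7 139.2] [ 0.3  0.3  1.5 -0.   1.3  2.4]
br -60 100 [286.4 147.  286.6  48.6] [-0.3  0.4  1.7 -0.   1.1  1.4]
br -60 180 [285.9 141.  286.   71.4] [-0.3  0.3  1.6 -0.   1.3  1.4]
br -30 100 [286.3 190.5 286.5  99.9] [-0.3  0.4  1.6 -0.   1.1  1.4]
br -30 180 [285.8 172.9 285.9 107.3] [-0.3  0.4  1.5 -0.   1.3  1.4]
br 0 100 [286.2 230.7 286.4 147. ] [-0.3  0.5  1.5 -0.   1.2  1.4]
br 0 180 [285.7 203.  285.9 141. ] [-0.3  0.4  1.4 -0.   1.3  1.4]
```

```bash
python3 - <<'E'
from h import *
def go(C,yaw,off,h,fn):
    u=np.array([np.cos(yaw),np.sin(yaw)]); p=np.r_[np.array(C)+off*u,h]
    robot.move_ptp(p.tolist(),[np.pi,0,yaw]); snap('wrist',fn); print(robot.current_t(),robot.current_tcp_pos())
go([624,-57],-.108,-70,130,'wbr')
go([496,292],-.53,-40,110,'wpin')
E
```

```text
2.4833 [554.50331295 -50.36891389 130.17464174]
3.9333 [462.32911508 311.30583357 110.11217809]
```

View pics/wbr.png

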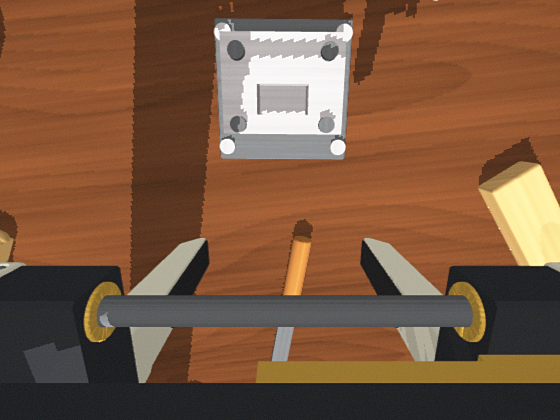

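View pics/wpin.png

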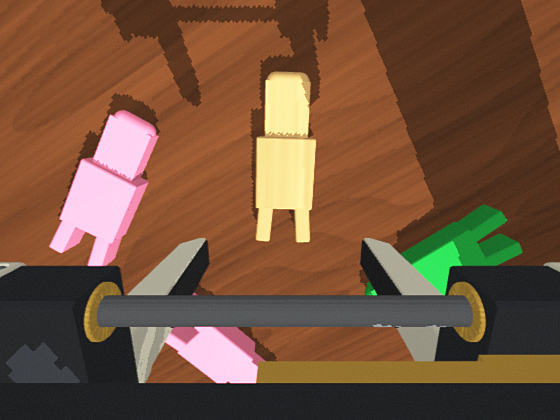

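Bracket view: the bracket is at (284,88), its window at (282,99) and its near base edge at row 158. Pin view: the wooden pin lies in line at (287,160), with pinks and green at the sides, clear of the fingers. I'll zoom for the corners.

```bash
python3 - <<'E'
import cv2
a=cv2.imread("pics/wbr.png");b=cv2.imread("pics/wpin.png")
cv2.imwrite("pics/c3.png",cv2.resize(a[15:165,205:365],None,fx=4,fy=4,interpolation=cv2.INTER_CUBIC))
cv2.imwrite("pics/c4.png",cv2.resize(b[60:250,230:350],None,fx=3,fy=3,interpolation=cv2.INTER_CUBIC))
E
```

```text
(no output)
```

View pics/c3.png

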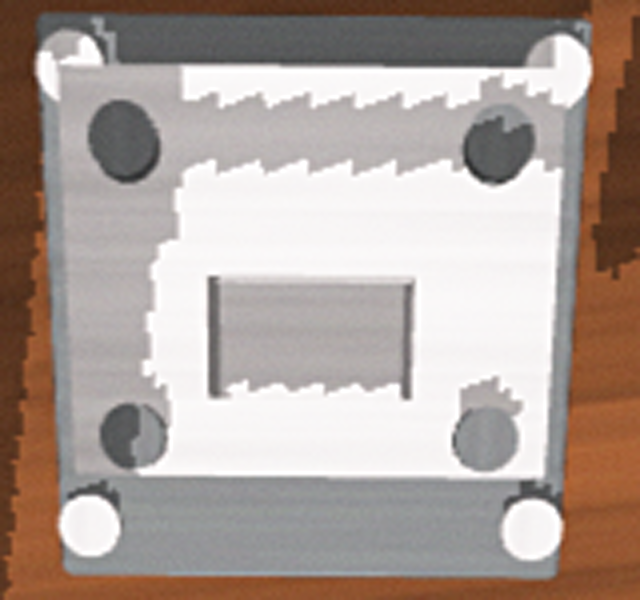

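View pics/c4.png

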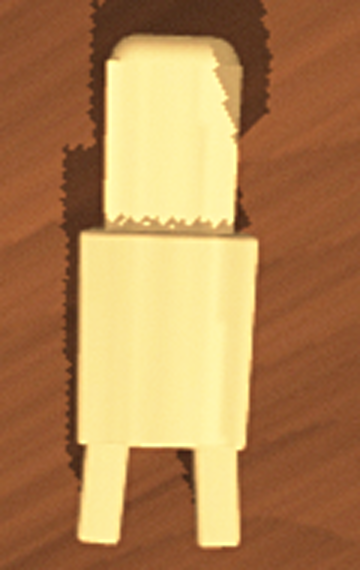

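```bash
cat >> h.py <<'E'
from scipy.optimize import least_squares
def fit(c,L,px,x0,fz=False):
    L=np.array(L,float);px=np.array(px,float)
    def P(v):
        k,s=np.cos(v[2]),np.sin(v[2]); return np.c_[v[0]+k*L[:,0]-s*L[:,1],v[1]+s*L[:,0]+k*L[:,1],L[:,2]+(v[3] if len(v)>3 else 0)]
    x0=list(x0)+([0] if fz else [])
    r=least_squares(lambda v:(proj(c,P(v))-px).ravel(),x0,x_scale=[10,10,.1]+([10] if fz else []))
    return r.x,r.fun.reshape(-1,2)
E
python3 - <<'E'
from h import *
np.set_printoptions(precision=3,suppress=True)
px=np.array([(79,231),(257,237),(79,443),(243,448)])/3+[230,60]-.3
Lp=[(27,25,26),(27,-25,26),(-35,25,26),(-35,-25,26)]
for z in(0,1): print('pin',*fit(ld('wpin'),Lp,px,[496,292,-.53],z))
pb=np.array([(75,475),(547,478),(60,65),(208,398),(412,398),(208,277),(414,277),(63,570),(556,577),(40,15),(592,20)])/4+[205,15]-.35
Lb=[(0,45,63),(0,-45,63),(70,45,63),(14,19.25,63),(14,-19.25,63),(36,19.25,63),(36,-19.25,63),(-25,60,10),(-25,-60,10),(95,60,10),(95,-60,10)]
for z in(0,1): print('br',*fit(ld('wbr'),Lb,pb,[624,-57,-.108],z))
print('br top',*fit(ld('wbr'),Lb[:7],pb[:7],[624,-57,-.108]))
E
```

```text
pin [494.254 292.993  -0.562] [[-0.582 -0.797]
 [ 0.627 -0.77 ]
 [-1.029  0.886]
 [ 0.984  0.993]]
pin [493.464 293.448  -0.562  -6.466] [[ 0.174  0.054]
 [-0.187  0.028]
 [-0.31  -0.076]
 [ 0.324 -0.011]]
br [621.576 -54.932  -0.119] [[ 0.136 -0.035]
 [-0.59   0.475]
 [-0.578 -0.138]
 [ 0.204  0.454]
 [ 0.217  1.012]
 [-0.232 -0.684]
 [ 0.671 -0.093]
 [-0.363  1.408]
 [ 0.93   0.963]
 [-1.366 -1.516]
 [ 1.088 -1.084]]
br [621.918 -54.881  -0.119  -2.956] [[ 0.755 -0.585]
 [-1.386 -0.074]
 [ 0.166  0.611]
 [ 0.426  0.13 ]
 [-0.185  0.688]
 [ 0.006 -0.622]
 [ 0.249 -0.032]
 [ 0.161  0.725]
 [ 0.255  0.284]
 [-0.685 -0.75 ]
 [ 0.246 -0.317]]
br top [621.673 -55.035  -0.116] [[ 0.256 -0.006]
 [-0.453  0.156]
 [-0.734 -0.107]
 [ 0.27   0.38 ]
 [ 0.291  0.785]
 [-0.25  -0.763]
 [ 0.661 -0.334]]
```

```bash
python3 - <<'E'
from h import *
C=[494,293.2]; o=[np.pi,0,-.562]
robot.move_ptp(C+[70],o)
print(robot.move_linear(C+[4],o,speed=80,f_stop=15), robot.current_tcp_pos())
robot.move_gripper(0.0); print(robot.current_gripper_width(),robot.current_contact_force(),robot.current_eef_rot())
snap('wrist','g1')
robot.move_linear(C+[110],o,speed=120); print(robot.current_t(),robot.current_gripper_width(),robot.current_contact_force(),robot.current_tcp_pos())
snap('wrist','g2'); snap('side','g2s')
E
python3 -c "
import cv2,numpy as np
a=cv2.imread('pics/g2.png');b=cv2.imread('pics/g2s.png');cv2.imwrite('pics/g2b.png',cv2.resize(np.hstack([a,b]),(800,300)))"
```

```text
False [494.40886153 293.40742769   4.44573498]
0.5356990520106029 [ 0.24083664 -0.59557682  0.15530164] [ 3.14150870e+00  1.90218120e-05 -5.61938002e-01]
7.075 0.5348214333165353 [ 0.10059893 -0.58876867 -1.57265905] [493.40115673 292.95884229 109.17097119]
```

View pics/g2.png

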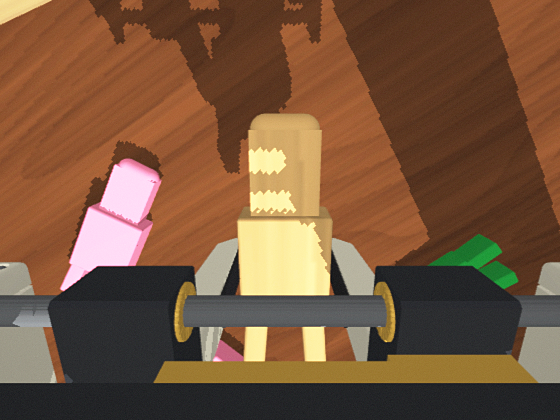

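View pics/g2s.png

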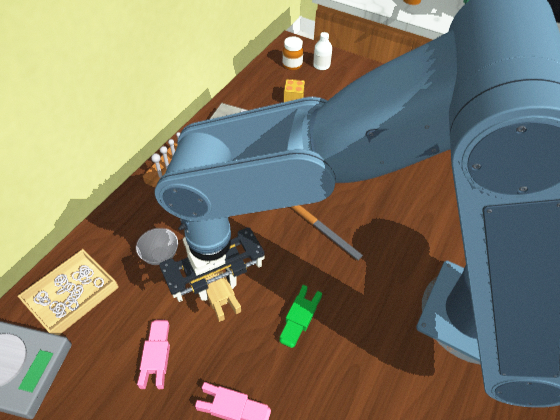

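The grip is good: width 49.8 mm, shoulders at (238–331,219), tongue centred at column 285. I'll measure the pin in the hand, then go to the pre-insert pose and look.

```bash
python3 - <<'E'
from h import *
np.set_printoptions(precision=3,suppress=True)
im=cv2.imread('pics/g2.png');cv2.imwrite("pics/c5.png",cv2.resize(im[100:230,220:350],None,fx=4.5,fy=4.5,interpolation=cv2.INTER_CUBIC))
# preinsert
M=np.array([621.7,-55.0]);yaw=-.118;u=np.array([np.cos(yaw),np.sin(yaw)])
o=[np.pi,0,yaw]
p=M-u*(79+25)
robot.move_ptp([494,150,130],[np.pi,0,-.3])
robot.move_ptp(p.tolist()+[130],o)
robot.move_linear(p.tolist()+[33],o,speed=100)
robot.sleep(.3)
print(robot.current_t(),robot.current_tcp_pos(),robot.current_eef_rot(),robot.current_contact_force(),robot.current_ft_torque())
snap('wrist','p1');snap('side','p1s');snap('scene','p1c')
E
```

```text
10.025 [518.675 -42.861  33.41 ] [ 3.141 -0.001 -0.118] [ 0.317 -1.291 -0.722] [ 0.043  0.044 -0.017]
```

View pics/p1.png

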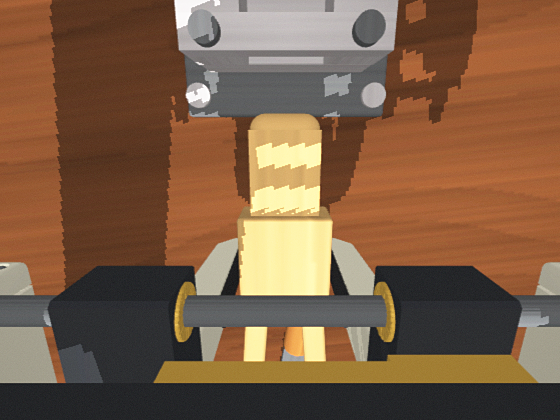

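View pics/c5.png

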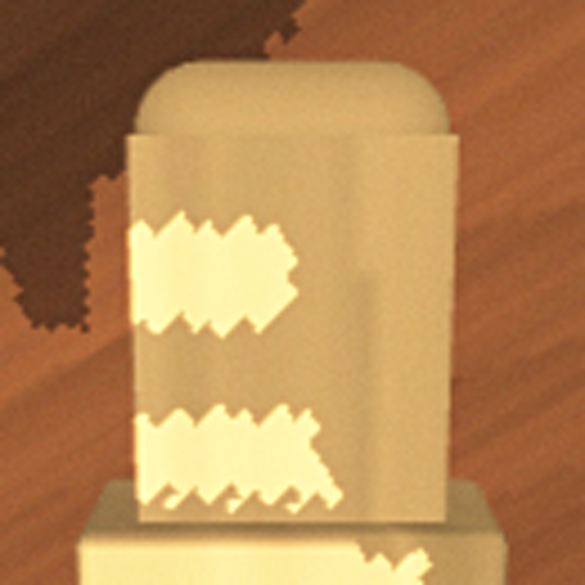

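View pics/p1s.png

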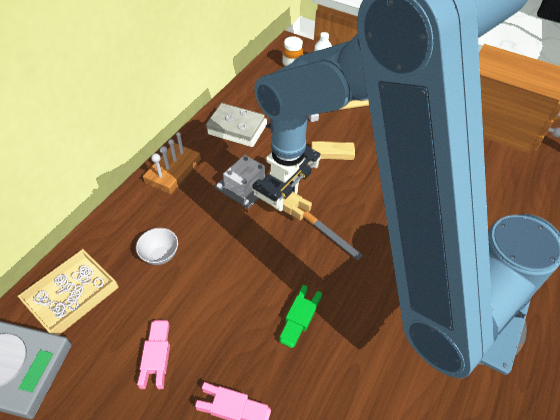

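Pre-insert view: slot band at (248–323, 60), tongue at columns 249–321, nearly in line. The file handle shows below at (293,345), clear of the pin. I'll zoom to measure.

```bash
python3 - <<'E'
from h import *
im=cv2.imread('pics/p1.png');cv2.imwrite("pics/c6.png",cv2.resize(im[0:120,170:405],None,fx=3.4,fy=3.4,interpolation=cv2.INTER_CUBIC))
E
```

```text
(no output)
```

View pics/c6.png

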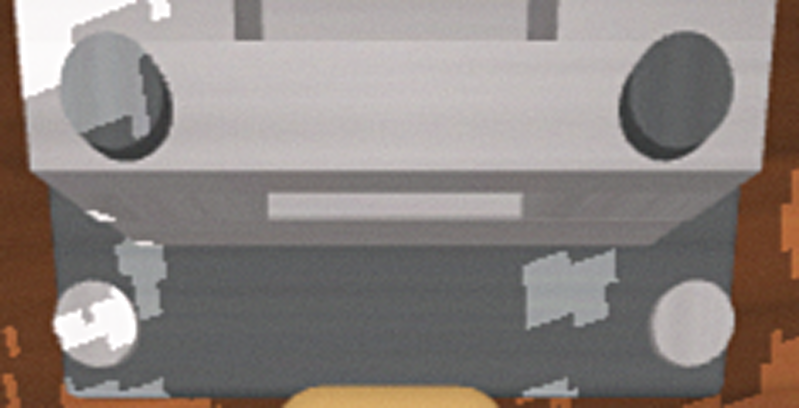

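```bash
python3 - <<'E'
from h import *
np.set_printoptions(precision=3,suppress=True)
c=ld('p1')
pb=np.array([(30,169),(763,169),(268,193),(522,193),(235,40),(556,40),(65,395),(722,395)])/3.4+[170,0]-.35
Lb=[(0,45,63),(0,-45,63),(0,19.25,51.25),(0,-19.25,51.25),(14,19.25,63),(14,-19.25,63),(-25,60,10),(-25,-60,10)]
for z in (0,1): 
  v,r=fit(c,Lb,pb,[621,-55,-.118],z);print('br',v);print(r)
# slot height from band edges
for q in (193,219):
  pass
# pin in hand from g2/p1: body shoulder top edge & tongue top
im=cv2.imread('pics/p1.png');cv2.imwrite("pics/c7.png",cv2.resize(im[105:265,225:345],None,fx=3.7,fy=3.7,interpolation=cv2.INTER_CUBIC))
px=np.array([(127,134),(459,134),(138,522),(447,522),(78,540),(506,540)])/4.5+[220,100]-.4
Lp=np.array([(71,18,8),(71,-18,8),(27,18,8),(27,-18,8),(27,25,13),(27,-25,13)],float)
t=np.array([493.4,292.96,109.2]); Lp[:,2]+=9+t[2]
for z in (0,1):
  v,r=fit(ld('g2'),Lp,px,[494,293,-.562],z); k=np.array([[np.cos(-.562),np.sin(-.562)],[-np.sin(-.562),np.cos(-.562)]])
  print('pin in tool',k@(v[:2]-t[:2]),v[2]+.562,v[3:]);print(r)
E
```

```text
br [621.913 -54.732  -0.117]
[[-0.181  0.309]
 [-0.289  0.3  ]
 [-4.79  -0.345]
 [ 4.914 -0.348]
 [-0.215 -0.021]
 [ 0.445 -0.023]
 [-1.056  0.41 ]
 [ 1.232  0.396]]
br [622.328 -54.79   -0.117  -1.715]
[[ 1.15   0.223]
 [-1.623  0.213]
 [-4.312 -0.496]
 [ 4.436 -0.5  ]
 [ 0.389  0.378]
 [-0.163  0.376]
 [-0.226 -0.212]
 [ 0.41  -0.226]]
pin in tool [0.029 0.43 ] -0.0004209825069183548 []
[[-0.042  0.37 ]
 [-0.033  0.452]
 [ 0.205  0.328]
 [-0.293  0.367]
 [-1.213 -0.78 ]
 [ 1.378 -0.725]]
pin in tool [-0.016  0.429] -0.00042075375720052044 [-0.235]
[[ 0.019  0.457]
 [-0.094  0.539]
 [ 0.257  0.277]
 [-0.345  0.316]
 [-1.136 -0.837]
 [ 1.301 -0.783]]
```

View pics/c7.png

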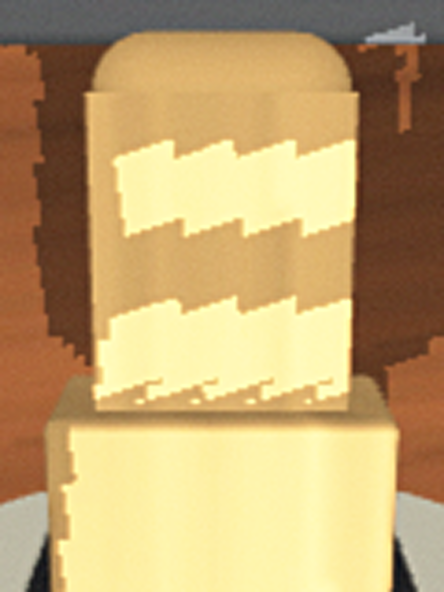

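```bash
python3 - <<'E'
from h import *
np.set_printoptions(precision=1,suppress=True)
c=ld('p1');v=[621.9,-54.8,-.117];k,s=np.cos(v[2]),np.sin(v[2])
f=lambda x,y,z:(proj(c,[[v[0]+k*x-s*y,v[1]+s*x+k*y,z]])-[170,0]+.35)[0]*3.4
for z in (63,51.25,42,32.75,30.75,34.75,10): print(z,f(0,19.25,z),f(0,-19.25,z),f(0,45,z))
E
```

```text
63 [239.6 170.1] [553. 170.] [ 30.  170.2]
51.25 [252.2 191.9] [539.2 191.8] [ 60.3 192. ]
42 [260.8 206.6] [529.9 206.5] [ 80.8 206.7]
32.75 [268.3 219.6] [521.7 219.5] [ 98.9 219.7]
30.75 [269.8 222.2] [520.1 222.2] [102.5 222.3]
34.75 [266.8 217. ] [523.4 216.9] [ 95.1 217. ]
10 [283.6 245.9] [505.1 245.9] [135.5 246. ]
```

The slot floor edge matches z = 32.75 (mouth centre z ≈ 42), and the pin is at z ≈ 42. Its lateral agreement with the slot is within about 0.3 mm. Inserting now with a force stop.

```bash
python3 - <<'E'
from h import *
np.set_printoptions(precision=2,suppress=True)
M=np.array([621.7,-55.05]);yaw=-.117;u=np.array([np.cos(yaw),np.sin(yaw)]);o=[np.pi,0,yaw]
for d,sp in ((-79+12,50),(-26,40)):
    p=M+u*d
    r=robot.move_linear(p.tolist()+[33],o,speed=sp,f_stop=18)
    t=np.array(robot.current_tcp_pos()); e=t[:2]-M
    print(r,robot.current_t(),'along',e@u+79,'lat',-u[1]*e[0]+u[0]*e[1],t[2],np.array(robot.current_contact_force()),np.array(robot.current_ft_torque()))
    if r: break
snap('wrist','i1')
E
```

```text
False 11.0667 along 11.584502770514632 lat 0.08261670989608128 32.804545994145684 [-0.32  0.08 -0.64] [0.04 0.01 0.04]
False 12.2417 along 51.65827267035043 lat 0.0627711108761666 32.45714951663722 [-4.52 -0.38 -1.61] [-0.04  0.84  0.04]
```

View pics/i1.png

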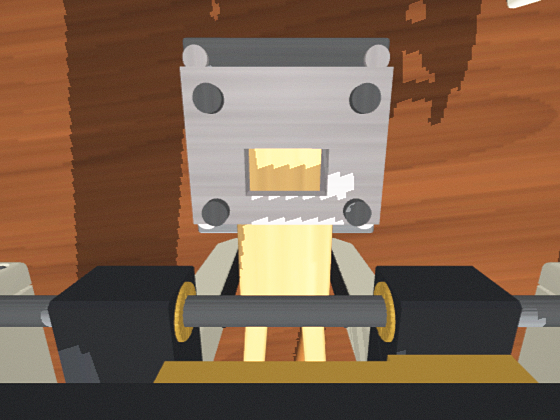

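The tongue shows in the window at (286,172) and the shoulders are at the face. I'll press until contact is firm, then release and retreat.

```bash
python3 - <<'E'
from h import *
np.set_printoptions(precision=2,suppress=True)
M=np.array([621.7,-55.05]);yaw=-.117;u=np.array([np.cos(yaw),np.sin(yaw)]);o=[np.pi,0,yaw]
def st(r=None):
    t=np.array(robot.current_tcp_pos()); e=t[:2]-M
    print(r,robot.current_t(),'along',e@u+79,t[2],np.array(robot.current_contact_force()),robot.current_gripper_width())
st()
r=robot.move_linear((M+u*(-22)).tolist()+[33],o,speed=15,f_stop=15); st(r)
robot.sleep(.2); st()
robot.move_gripper(.85); robot.sleep(.3); st()
snap('wrist','r0')
t=robot.current_tcp_pos()
robot.move_linear([t[0],t[1],110],o,speed=100)
p=M-u*90
robot.move_linear(p.tolist()+[130],o,speed=150); robot.sleep(.3); st()
snap('wrist','r1');snap('side','r1s')
E
```

```text
None 12.2917 along 51.659901600378035 32.494396614054914 [-5.93 -0.86 -0.78] 0.5355674271347951
False 12.7083 along 51.85465379194496 32.08366645568494 [-15.1    0.04   5.03] 0.5358755208565013
None 12.9083 along 51.82607523918732 32.04570879277965 [-15.48  -0.18   5.57] 0.5352797011981123
None 13.8917 along 56.991948121929106 32.98045092883427 [-0.1   0.52 -0.2 ] 0.8497641082030124
None 15.7833 along -10.613869902932976 129.58799722611244 [-0.02 -0.2   0.66] 0.8478183088023484
```

View pics/r1.png

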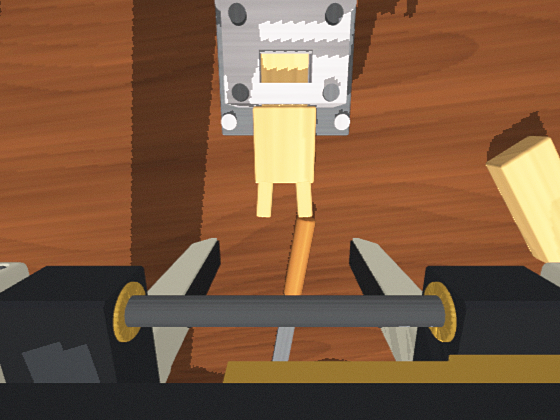

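View pics/r1s.png

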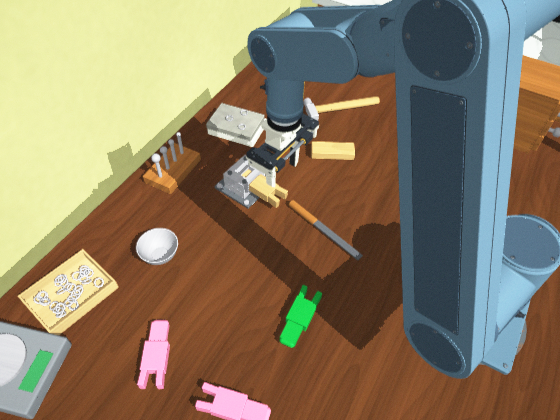

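```bash
python3 - <<'E'
from h import *
im=cv2.imread('pics/r1.png');cv2.imwrite("pics/c8.png",cv2.resize(im[70:225,210:365],None,fx=3.8,fy=3.8,interpolation=cv2.INTER_CUBIC))
c=ld('r1');v=[621.8,-54.8,-.117];k,s=np.cos(v[2]),np.sin(v[2])
f=lambda x,y,z:(proj(c,[[v[0]+k*x-s*y,v[1]+s*x+k*y,z]])-[210,70]+.35)[0]*3.8
for nm,z in (('level',55),('z-3',52)):
  for x in (0,-62,-93): print(nm,x,f(x,25,z).round(1),f(x,-25,z).round(1))
print('face top',f(0,45,63),f(0,-45,63))
E
```

```text
level 0 [164.4 128.7] [410.8 128.9]
level -62 [172.3 430. ] [401.9 430.1]
level -93 [175.9 565.7] [397.9 565.8]
z-3 0 [165.9 129.8] [409.2 129.9]
z-3 -62 [173.6 427.4] [400.5 427.6]
z-3 -93 [177.1 561.6] [396.6 561.8]
face top [ 58.12083827 125.73332585] [517.30603051 126.07687604]
```

View pics/c8.png

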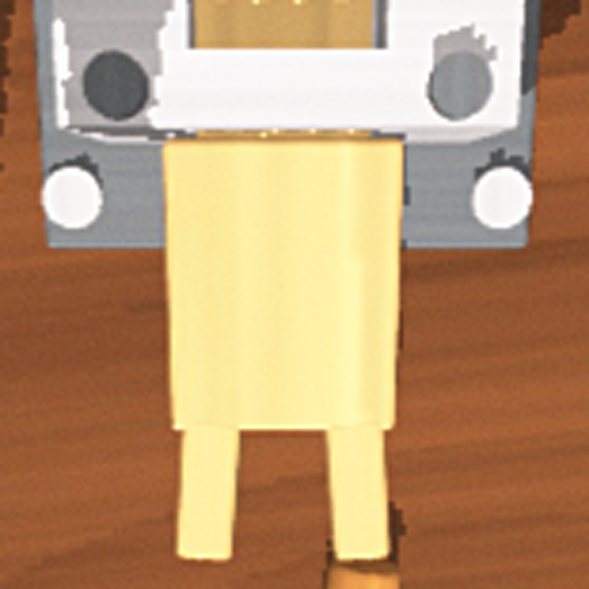

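The shoulder top edge sits at crop row 141, where contact would be row 129, and a thin strip of tongue shows. I'll fit the pin with pitch to see whether this is droop or a real gap.

```bash
python3 - <<'E'
from h import *
np.set_printoptions(precision=3,suppress=True)
c=ld('r1')
# bracket refit in this very picture: face-top corners & window front edge, base front corners
pbr=np.array([(58,128),(520,130),(190,49),(387,49),(47,247),(530,247)])/3.8+[210,70]-.35
Lb=[(0,45,63),(0,-45,63),(14,19.25,63),(14,-19.25,63),(-25,60,10),(-25,-60,10)]
v,r=fit(c,Lb,pbr,[621.8,-54.8,-.117]);print('br',v);print(r)
px=np.array([(164,141),(403,141),(174,429),(394,429),(177,558),(388,558)])/3.8+[210,70]-.35
L=np.array([(27,25,13),(27,-25,13),(-35,25,13),(-35,-25,13),(-66,24,13),(-66,-24,13)],float)
k,s=np.cos(v[2]),np.sin(v[2]);RB=np.array([[k,-s,0],[s,k,0],[0,0,1]])
T=np.array([v[0],v[1],42])
def W(q,n): # q: nose x,y in slot,yaw,pitch(tail-down>0), z nose
    R=Ro.from_euler('zy',[q[2],-q[3]]).as_matrix() # -ry lifts +x
    return T+(np.array([q[0],q[1],q[4]])+(L[:n]-[79,0,0])@R.T)@RB.T
for n in (4,6):
  for pit in (None,0,.045):
    g=lambda q:np.r_[(proj(c,W(q,n))-px[:n]).ravel(),(q[3]-(pit or 0))*(1e4 if pit is not None else 3),q[4]*(.5)]
    o=least_squares(g,[50,0,0,0,0],x_scale=[1,1,.01,.01,1]);print(n,pit,o.x,o.cost);print(o.fun[:-2].reshape(-1,2).round(2).tolist())
E
```

```text
br [621.64  -55.025  -0.117]
[[ 0.366 -0.419]
 [-0.394 -0.832]
 [-0.211  0.161]
 [ 0.532  0.21 ]
 [-0.396  0.502]
 [ 0.019  0.619]]
4 None [51.044  1.154  0.002  0.093 -0.157] 0.09764482616725301
[[-0.2, 0.06], [0.25, -0.01], [0.0, 0.01], [-0.06, -0.05]]
4 0 [50.701  1.154  0.002  0.    -3.775] 4.6592460571008
[[-0.39, -0.9], [0.44, -0.97], [-0.8, 1.14], [0.75, 1.08]]
4 0.045 [50.947  1.154  0.002  0.045 -2.059] 1.38764389811498
[[-0.3, -0.46], [0.35, -0.54], [-0.4, 0.63], [0.35, 0.57]]
6 None [51.046  1.026 -0.     0.075 -0.403] 1.2603431757658368
[[-0.3, -0.29], [0.36, -0.21], [-0.37, 0.28], [-0.01, 0.35], [1.08, -0.07], [-0.75, -0.0]]
6 0 [51.073  1.025 -0.     0.    -5.448] 7.714995728265398
[[-0.18, -1.34], [0.24, -1.26], [-0.78, 0.26], [0.4, 0.34], [0.48, 1.26], [-0.16, 1.32]]
6 0.045 [51.113  1.026 -0.     0.045 -2.445] 2.3288809473823298
[[-0.25, -0.73], [0.31, -0.65], [-0.53, 0.29], [0.15, 0.36], [0.85, 0.48], [-0.53, 0.55]]
```

```bash
python3 - <<'E'
from h import *
snap('wrist','r2')
a=cv2.imread('pics/r1.png');b=cv2.imread('pics/r2.png')
print(np.abs(a[0:220,200:370].astype(int)-b[0:220,200:370]).mean(),robot.current_contact_force(),robot.current_t())
robot.hand_in()
E
```

```text
2.7916666666666665 [ 0.92418869 -0.36114106  0.17677886] 15.9333
the job is handed in; nothing more can be done
```

I fitted the pin: I gripped the light-wood one across its body and slid its tongue into the bracket slot without jamming. I pressed it until it stalled at about 15 N, then let go, backed clear and handed in at about 16 s. No verdict was reported.

**In the hand:** at the stall, the robot's position put the nose 51.8 mm past the mouth.

**After release:** a fit to the wrist picture gave these values:

| Check | Measured | Limit |
|---|---|---|
| Nose depth | about 51 mm | over 48 mm |
| Sideways | about 1 mm | within 4 mm |
| Height of nose | -0.2 to -0.4 mm with pitch free (poorly determined) | within 5 mm |
| Yaw | about 0 | below 0.1 rad |
| Nose-up droop | 0.045–0.09 rad (poorly determined) | below 0.1 rad |

- **Droop:** the slot and tongue sizes allow only about 0.06 rad, so the upper end of that range is unlikely. It is still the check with the least margin.
- **Shoulders:** a thin strip of tongue, about 2 mm, shows at the top edge of the shoulders. That fits the droop plus a gap of up to about 1 mm.
- **At rest:** two pictures 0.1 s apart looked alike to the noise level. I did not check for rest any other way.
- **Other objects:** the hand was clear of everything, and in the pictures the file, block, bowl and hammer looked unmoved. I judged that by eye and did not measure it.

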